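# Lock an arcade panel on the T-slot plate with a quarter-turn hold-down

## Task

Slide the plywood arcade panel flat along the T-slot plate until its far edge is flush against the steel fence. Then lift the red hold-down out of its wooden rack, drop its foot fully into the open slot in front of the panel, beside the middle of the panel's front edge, and turn it a quarter turn so that the foot locks crosswise under the slot's lips and the rubber pad stands over the panel. Let go of it and leave the other things on the bench where they are.

Things in the scene. Friction and masses are not known exactly. Their poses are not given: they have to be found in the camera images.
- plate_top (a point): Centre of the top face of the aluminium T-slot plate: 260 mm along x, 300 mm along y, 32 mm thick, fixed on the bench, top 32 mm above it. +x points from the robot towards the fence, z up. Five T-slots run along y, open at both ends, at x = -100, -50, 0, 50, 100 mm; with the panel home only the one at x = -100 is open in front of it.
- front_slot (a point): Middle of the mouth of the front T-slot, level with the plate's top, at x = -100, y = 0 mm in the plate's frame; axes as the plate's, so the slot runs along y, 150 mm either way. The mouth is 18 mm wide and 12 mm deep and opens below into a channel 38 mm wide and 14 mm high.
- fence (a point): Middle of the fence's face at its foot, at x = 80, y = 0 mm in the plate's frame, level with the plate's top. The fence is a dark steel bar along the plate's y, fixed on the plate, 300 mm long, 40 mm thick (from here towards +x), 22 mm high, with three screw heads 9 mm high on top.
- panel_mid (a point): Centre (half-way up) of the loose plywood arcade panel: 140 mm along its x, 200 mm along its y, 15 mm thick, 0.2 to 0.3 kg, flat on the plate, its axes within 0.15 rad of the plate's. Round holes of 24 to 30 mm, none within 50 mm of its front (-x) edge. Home, its centre is at x = 10 mm and its front edge at x = -60 mm in the plate's frame.
- hold_grip (a point): Centre of the hold-down's black T-handle, where to grip it: a bar 64 mm long (x), 18 mm wide (y), 20 mm high, centred on the hold-down's upright axis z. Free below it for 26 mm except for a 22 mm post. The underside of the collar is 70 mm below this point, so when fully seated this point is 70 mm above the plate's top. A one-sided push up here can tip the unturned hold-down.
- hold_down: The hold-down, origin on its axis at the foot's underside, 94 mm below the handle's centre, axes as hold_grip; 0.3 to 0.55 kg. A red strap, 24 mm wide, 10 mm thick, top 36 mm below the handle's centre, reaches 92 mm from the axis to +x, 20 mm to -x. Below it a 40 mm round collar rests on the plate when seated; the foot then has 2 mm play under the lips and turns freely either way.
- hold_foot (a point): Centre of the hold-down's foot, on its axis 89 mm below the handle's centre: a steel hammer head 32 mm long (along the hold-down's x, like handle and strap), 14 mm wide (8 mm at the ends, corners cut), 10 mm high, its lowest 3 mm only 24 x 8 mm. It passes the slot's mouth only with its x along the slot (within about 0.1 rad); it is locked with its x across the slot.
- hold_pad (a point): Underside of the black rubber pad (18 mm across) at the strap's end: 78 mm from the hold-down's axis towards its +x, 53 mm below the handle's centre. Seated, it is 17 mm above the plate's top, 2 mm above the panel's top face.
- rack: Wooden clamp rack fixed to the bench, left or right of the plate: 130 (x) x 90 (y) x 40 mm high, origin at the centre of its underside. The hold-down hangs by its collar in one of its two oblong holes (37 x 19 mm, long side along x), its foot 24 mm deep: lift it straight up to clear it.
- panel: The panel, origin at the centre of its underside, axes as panel_mid.
- board_box: Loose red and white box 96 x 70 x 34 mm, a bystander; origin at the centre of its underside.
- joystick: Loose arcade joystick with a blue ball, base 95 x 60 mm, 103 mm high, a bystander; origin at the centre of its underside.
- adapter: Loose black power adapter 85 x 48 x 32 mm, a bystander; origin at the centre of its underside.

How it is judged:
By the outcome, as a careful person would: the job done as asked, in the order asked, and still so for the second after the job is handed in, with the robot touching nothing.
It also fails if it takes over 72 s, if anything falls off the work surface, if the arm or the gripper's body presses on something with over 40 N, if the wrist force passes 120 N, or if a joint passes its speed limit or range.

## Robot

A 7-joint arm with a two-finger parallel gripper is mounted at the origin on the work surface. World frame = base frame: x ahead of the robot, y to its left, z up, the work surface at z = 0. Lengths are in mm, angles in rad, forces in N, time in s.
With the tool pointing down it reaches from about 400 to 875 mm from the base axis. Payload 4.4 kg.
Tool frame: the origin (TCP) lies at the very end of the fingers, on their centre line; the grasp point (between the pads) lies 19 mm behind it; z points along the fingers, y is the line along which they close (so a half turn about z gives the same grasp; the last joint's range is limited). The gripper opens to 85 mm and grips with 20 to 120 N. Pads are 22 mm wide; open, the fingers measure 114 mm over their backs; the gripper's body (76 mm by 85 mm) begins 54 mm behind the grasp point. The pads swing forward as they close: fully open they stand 13 mm farther back than shut.
Start: joints at [-1.268, 0.628, 0.038, 1.517, -0.027, 0.996, -0.02], TCP at [234.3, 606.318, 231.313] pointing down, gripper open.
Joint ranges: [-3.06, 3.06], [-0.37, 2.12], [-1.25, 1.32], [0.18, 2.47], [-1.1, 4.24], [0.23, 1.98], [-2.94, 2.94]. Speed limits (rad/s): [2.57, 2.57, 3.14, 3.14, 3.14, 3.14, 3.14].

## Interface

Orientations are given as [roll, pitch, yaw] about the fixed x, y, z axes, in that order (R = Rz(yaw) Ry(pitch) Rx(roll)).
In Python, from cell import sensors, get_image, camera_params, order gives the robot as it stands.
- The arm moves only by the shell command python3 -m inch 'ROWS' [OPENING]. ROWS is JSON, a list that holds one entry, the list of rows, each a list of 4 numbers: the shift along the tool's x, y, z in cm, then the turn about the tool's z in degrees. A call has 1 to 8 rows; each row is the pose to reach, as a shift and turn from the pose commanded when the call began, along the tool's axes at that moment; what a row does not reach only later rows make up. A row lasts 1/12 s, in which the tool goes at most 41.7 mm and 7.16 degrees, less where a joint would pass 70% of its speed; a pose out of reach is approached as far as the arm can. A call with a gripper value outside its range is refused whole. OPENING is the finger opening in cm, from 0 to 8.54, set as the call begins (- or left out, the last holds). The fingers move at their own pace and stop on an object; the grip force is fixed at half the most. Time passes only in rows, so rows that repeat a pose let the fingers close. It gives the time, the measured TCP pose, the force, the opening and the grip force at its end, in the units of the state.
- sensors.read_state(): the state, without advancing time (a new reading comes with each control period).
- get_image(name): name is "scene" or "top"; returns the picture (420x560x3 uint8, blue, green, red); there is no depth.
- camera_params(name): a dict with "mtx" (3x3 intrinsics, pixels), "D" ([k1, k2, p1, p2, k3] as OpenCV has them; the pictures are not rectified), "rvec" (rotation vector, rad) and "tvec" (3), from world to camera coordinates, as OpenCV has them. Camera axes: x right, y down, z forward; pixel columns grow to the right and rows downward; lengths in mm; the calibration is good to about 2 mm. A picture is of the moment at which its call begins. camera_params takes no time and is no camera call.
- order.finish_job(): hands the job in; it is judged then, once.
The state is a dict: "clock": time; "qpos": joint angles; "qd": joint speeds; "tau": joint torques, N m; "eef_pos": TCP position; "tool_rot": TCP orientation; "force": force on the tool from outside, world axes, zero at the start; "torque": the same for the moment, N m; "width": finger opening in mm; "gripper_force": force on a finger pad.
Only numpy, scipy, OpenCV 4.12 (cv2) and the standard library are available. Lean on these libraries where they do the work, as an engineer would, in place of code of your own. Each camera call takes 0.05 s, during which the arm holds its last target. There are 200 camera calls.

## Working session

There is one attempt and no reset: what is moved stays moved. The work goes in short steps, Python scripts to look and compute and a shell command to move; the robot and the scene stay as the last step left them, time stands still between calls to the robot, and variables do not carry over. Pictures are saved under pics/ and viewed, at most 11 in all, crops included, and the job is handed in when it is done.

```bash
mkdir -p pics; ls; python3 - <<'E'
from cell import sensors,get_image,camera_params
import cv2
for n in("scene","top"):
    cv2.imwrite(f"pics/{n}0.png",get_image(n)); p=camera_params(n); print(n,p)
s=sensors.read_state(); print(s)
E
```

```text
pics
scene {'mtx': array([[504.50078015,   0.        , 284.64495995],
       [  0.        , 504.50078015, 207.8164084 ],
       [  0.        ,   0.        ,   1.        ]]), 'D': array([-0.08873573,  0.        ,  0.        ,  0.        ,  0.        ]), 'rvec': array([ 0.92549097,  2.41188257, -1.13713477]), 'tvec': array([ 443.08995838, -181.19883175, 1663.21263759])}
top {'mtx': array([[418.62086248,   0.        , 278.72932578],
       [  0.        , 418.62086248, 215.49896926],
       [  0.        ,   0.        ,   1.        ]]), 'D': array([-0.00620094,  0.        ,  0.        ,  0.        ,  0.        ]), 'rvec': array([ 2.1579124 , -2.18030773,  0.14686684]), 'tvec': array([  -9.50841601,  582.13570656, 1089.99796188])}
{'clock': 0.1, 'qpos': array([-1.26781861,  0.62924038,  0.03843691,  1.51832145, -0.02700686,
        0.99633062, -0.01997195]), 'qd': array([ 5.12133863e-06, -1.93985622e-03, -3.67173696e-04, -9.30576369e-04,
       -6.50547318e-05, -1.56458244e-03, -2.00538017e-03]), 'tau': array([ 3.64752006e-03, -5.64535117e+01,  1.23055167e+00, -1.93972850e+01,
        1.12897399e-02,  5.37476706e-03,  2.01418180e-05]), 'eef_pos': array([234.05973567, 605.75311396, 230.47242055]), 'tool_rot': array([-3.13981046e+00,  8.46701152e-06,  2.77284440e+00]), 'force': array([-0.15203566, -0.40153387,  0.806112  ]), 'torque': array([ 0.01646259, -0.00952484,  0.05317825]), 'gripper_force': 0.0, 'width': 85.6710310360069}
```

View pics/scene0.png

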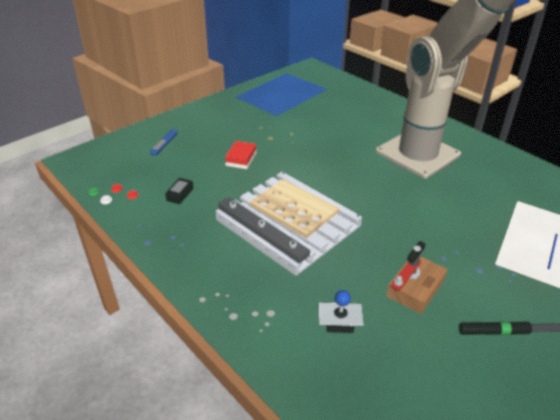

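View pics/top0.png

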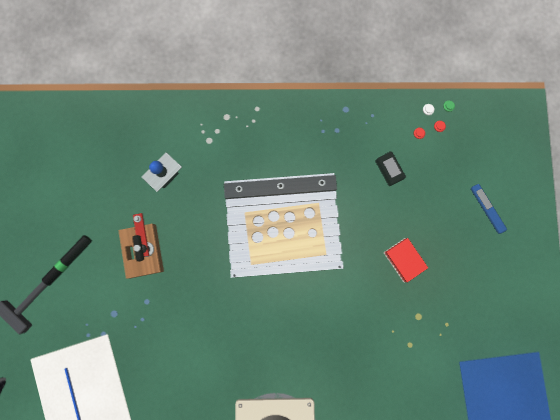

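The overview shows the plate centred at about (284,226) in the top image, with the fence at row ~187. The panel is near (286,234), the rack at (140,250) on the +y side, and the hold-down handle at (138,247) with its strap pointing up the image (+x). Next is an enlarged view.

```bash
cat > h.py <<'E'
import numpy as np,cv2
from cell import camera_params,get_image,sensors
def proj(n,P):
    p=camera_params(n); return cv2.projectPoints(np.float64(P).reshape(-1,1,3),p['rvec'],p['tvec'],p['mtx'],p['D'])[0].reshape(-1,2)
def back(n,uv,z):
    p=camera_params(n); R=cv2.Rodrigues(p['rvec'])[0]; C=-R.T@p['tvec']
    u=cv2.undistortPoints(np.float64(uv).reshape(-1,1,2),p['mtx'],p['D']).reshape(-1,2)
    d=np.c_[u,np.ones(len(u))]@R; s=(z-C[2])/d[:,2]; return C+d*s[:,None]
def tr(x,y,yaw,P):
    c,s=np.cos(yaw),np.sin(yaw); P=np.float64(P); Q=P.copy(); Q[:,0]=x+c*P[:,0]-s*P[:,1]; Q[:,1]=y+s*P[:,0]+c*P[:,1]; return Q
def box(x0,x1,y0,y1,z): return [[x0,y0,z],[x1,y0,z],[x1,y1,z],[x0,y1,z]]
def crop(n,x0,y0,x1,y1,s,f):
    im=get_image(n)[y0:y1,x0:x1]; cv2.imwrite('pics/'+f,cv2.resize(im,None,fx=s,fy=s,interpolation=cv2.INTER_CUBIC))
E
python3 - <<'E'
from h import *
a=cv2.resize(get_image("top")[165:285,110:350],None,fx=3.3,fy=3.3,interpolation=cv2.INTER_CUBIC)
cv2.imwrite('pics/t1.png',a)
crop("scene",200,165,460,345,3,'s1.png')
E
```

```text
(no output)
```

View pics/t1.png

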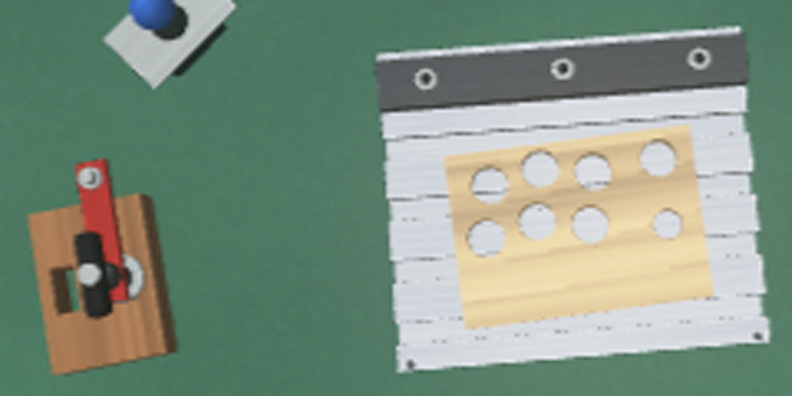

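View pics/s1.png

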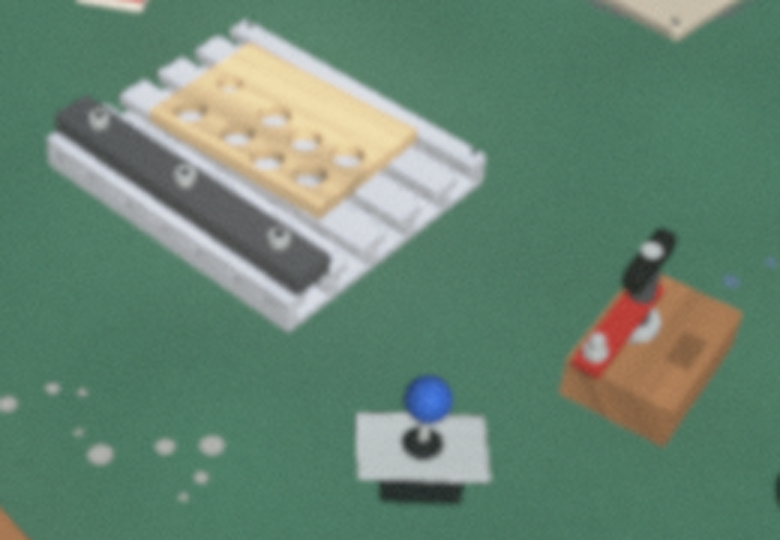

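The enlarged views give the corner pixels of the plate, panel, rack, handle and pad bolt. I'll fit poses from both cameras.

```bash
cat > fit.py <<'E'
from h import *
from scipy.optimize import least_squares
T=lambda L:[((X+.5)/3.3-.5+110,(Y+.5)/3.3-.5+165) for X,Y in L]
S=lambda L:[((X+.5)/3-.5+200,(Y+.5)/3-.5+165) for X,Y in L]
def fit(name,P,t,s,x0):
    t=np.array(T(t));it=range(len(t)); P=np.float64(P)
    s=np.array(S(s)) if s else None
    for w in ([1,0],[0,1],[1,.7]):
        if s is None and w[1]: continue
        f=lambda q:np.r_[w[0]*(proj("top",tr(*q,P))-t).ravel(),(w[1]*(proj("scene",tr(*q,P))-s).ravel() if s is not None else [])]
        r=least_squares(f,x0,x_scale=[1,1,.01]); print(name,w,r.x.round(3),'rms',np.sqrt(np.mean(r.fun**2)).round(2))
    return r.x
if __name__=="__main__":
    pl=fit('plate',box(-130,130,-150,150,32),[(768,342),(742,27),(378,55),(398,372)],[(245,22),(48,136),(288,318),(484,157)],[600,0,0])
    pa=fit('panel',box(-70,70,-100,100,47),[(713,295),(689,126),(446,156),(466,328)],[(250,42),(152,105),(322,206),(415,133)],[600,0,0])
    c,s=np.cos(pl[2]),np.sin(pl[2]);d=pa[:2]-pl[:2];print('panel in plate',c*d[0]+s*d[1],-s*d[0]+c*d[1],pa[2]-pl[2])
    fit('handle',[[-32,0,120],[32,0,120]],[(99,316),(88,235)],[(669,234),(630,280)],[550,380,0])
    print('bolt',back('top',T([(90,177)]),80),back('scene',S([(596,345)]),80))
    fit('rack',box(-65,65,-45,45,40),[(176,352),(149,194),(29,214),(52,375)],None,[550,380,0])
E
python3 fit.py
```

```text
plate [1, 0] [ 5.58393e+02 -2.66930e+01  6.50000e-02] rms 0.25
plate [0, 1] [ 5.64512e+02 -2.53290e+01  6.30000e-02] rms 0.87
plate [1, 0.7] [ 5.59871e+02 -2.68230e+01  6.50000e-02] rms 0.86
panel [1, 0] [ 5.3378e+02 -3.1438e+01  1.1700e-01] rms 0.28
panel [0, 1] [ 5.33532e+02 -3.43700e+01  1.11000e-01] rms 0.58
panel [1, 0.7] [ 5.33961e+02 -3.21140e+01  1.15000e-01] rms 0.56
panel in plate -26.197659407782634 -3.6072038979924805 0.050856334475708795
handle [1, 0] [4.94887e+02 3.31130e+02 1.63000e-01] rms 0.33
handle [0, 1] [5.02843e+02 3.34932e+02 1.60000e-01] rms 0.01
handle [1, 0.7] [4.96545e+02 3.31907e+02 1.63000e-01] rms 0.88
bolt [[572.81156652 348.57943094  80.        ]] [[571.06768317 344.71108143  80.        ]]
rack [1, 0] [4.91993e+02 3.49903e+02 1.77000e-01] rms 1.09
```

```bash
cat > go.py <<'E'
# shift/turn in move units from the present pose to world x y z yaw (mm, rad); "p" first: x y in plate frame, yaw relative
import sys
from h import *
PL=(558.8,-26.7,.065)
a=sys.argv[1:]
s=sensors.read_state(); e=s['eef_pos']; r,p,y=s['tool_rot']
rel=np.array(e[:2])-PL[:2]; c,sn=np.cos(PL[2]),np.sin(PL[2])
print('t %.2f'%s['clock'],'pos',e.round(1),'rpy',np.round([r,p,y],3),'plate xy',(c*rel[0]+sn*rel[1]).round(1),(-sn*rel[0]+c*rel[1]).round(1),'F',s['force'].round(1),'w %.1f g %.1f'%(s['width'],s['gripper_force']))
if a:
    pf=a[0]=='p'; a=list(map(float,a[1:] if pf else a))
    X,Y,Z,W=a
    if pf: X,Y=PL[0]+c*X-sn*Y,PL[1]+sn*X+c*Y; W+=PL[2]
    d=[X-e[0],Y-e[1],Z-e[2]]
    dw=(W-y+np.pi)%(2*np.pi)-np.pi
    print('target',np.round([X,Y,Z,W],2),'ROW',np.round([(d[0]*np.cos(y)+d[1]*np.sin(y))/10,(d[0]*np.sin(y)-d[1]*np.cos(y))/10,-d[2]/10,-np.degrees(dw)],2))
E
python3 go.py p -138 -3 150 3.1416; python3 go.py p -138 -3 38 3.1416
```

```text
t 0.20 pos [234.1 606.  230.7] rpy [-3.14  -0.     2.773] plate xy -282.9 652.4 F [-0.3 -0.2  0.1] w 85.2 g 0.0
target [421.29 -38.66 150.     3.21] ROW [-40.69 -53.38   8.07 -24.85]
t 0.20 pos [234.1 606.  230.7] rpy [-3.14  -0.     2.773] plate xy -282.9 652.4 F [-0.3 -0.2  0.1] w 85.2 g 0.0
target [421.29 -38.66  38.     3.21] ROW [-40.69 -53.38  19.27 -24.85]
```

```bash
python3 -m inch '[[[-20,-27,0,-12],[-20,-27,0,-12],[-20,-27,0,-12],[-20,-27,0,-12],[-20,-27,0,-12],[-20,-27,0,-12],[-20,-27,0,-12],[-20,-27,0,-12]]]' 0; python3 go.py p -138 -3 150 3.1416
```

```text
clock: 0.87
eef_pos: [323.0, 283.0, 231.4]
tool_rot: [3.141, 0.0, 2.983]
force: [1.6, -1.0, 0.4]
width: 0.1
gripper_force: 0.0
t 0.87 pos [323.  283.  231.4] rpy [3.141 0.    2.983] plate xy -215.2 324.4 F [ 1.6 -1.   0.4] w 0.1 g 0.0
target [421.29 -38.66 150.     3.21] ROW [-14.8  -30.2    8.14 -12.84]
```

```bash
python3 -m inch '[[[-14.8,-30.2,6,-12.8],[-14.8,-30.2,6,-12.8],[-14.8,-30.2,6,-12.8],[-14.8,-30.2,6,-12.8],[-14.8,-30.2,6,-12.8],[-14.8,-30.2,6,-12.8],[-14.8,-30.2,6,-12.8],[-14.8,-30.2,6,-12.8]]]' 0; python3 go.py p -138 -3 38 3.1416
```

```text
clock: 1.53
eef_pos: [417.4, -25.8, 173.5]
tool_rot: [3.142, 0.001, -3.077]
force: [1.4, -0.5, -0.4]
width: -0.2
gripper_force: 0.0
t 1.53 pos [417.4 -25.8 173.5] rpy [ 3.142e+00  1.000e-03 -3.077e+00] plate xy -141.1 10.1 F [ 1.4 -0.5 -0.4] w -0.2 g 0.0
target [421.29 -38.66  38.     3.21] ROW [-0.31 -1.31 13.55 -0.05]
```

```bash
python3 -m inch '[[[-0.3,-0.6,9,0],[-0.3,-0.6,9,0],[-0.3,-0.6,9,0],[-0.3,-0.6,9,0],[-0.3,-0.6,9,0]]]' 0; python3 go.py p -138 -3 38 3.1416
```

```text
clock: 1.95
eef_pos: [420.5, -29.1, 84.4]
tool_rot: [3.141, -0.0, -3.077]
force: [0.3, 0.3, 0.9]
width: -0.3
gripper_force: 0.0
t 1.95 pos [420.5 -29.1  84.4] rpy [ 3.141 -0.    -3.077] plate xy -138.2 6.6 F [0.3 0.3 0.9] w -0.3 g 0.0
target [421.29 -38.66  38.     3.21] ROW [-0.02 -0.96  4.64  0.  ]
```

```bash
python3 -m inch '[[[0,-0.96,2,0],[0,-0.96,4,0],[0,-0.96,4.6,0],[0,-0.96,4.6,0]]]' 0; python3 go.py p -71 -3 38 3.1416
python3 - <<'E'
from h import *
a=cv2.resize(get_image("top")[205:290,215:355],None,fx=5,fy=5,interpolation=cv2.INTER_CUBIC)
b=cv2.resize(get_image("scene")[165:275,210:370],None,fx=4,fy=4,interpolation=cv2.INTER_CUBIC)
cv2.imwrite('pics/c2.png',cv2.resize(np.vstack([a[:, :640],b]),None,fx=.68,fy=.68))
E
```

```text
clock: 2.28
eef_pos: [419.8, -41.0, 45.4]
tool_rot: [-3.134, -0.005, -3.075]
force: [0.1, -0.3, 0.5]
width: -0.1
gripper_force: 0.0
t 2.28 pos [419.8 -41.   45.4] rpy [-3.134 -0.005 -3.075] plate xy -139.6 -5.2 F [ 0.1 -0.3  0.5] w -0.1 g 0.0
target [488.14 -34.31  38.     3.21] ROW [-6.86  0.21  0.74  0.08]
```

View pics/c2.png

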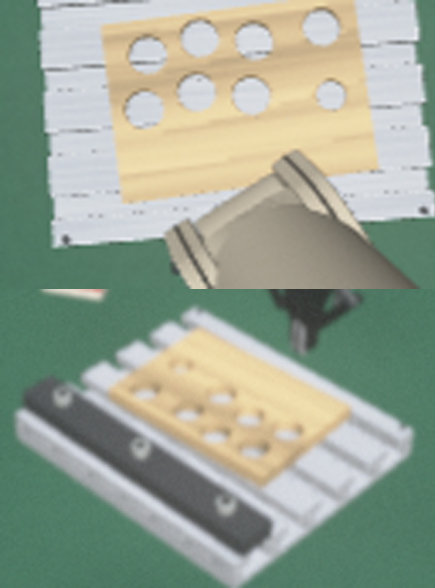

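The gripper stands before the panel's front edge, still clear of it. The arm is at its near reach limit there, so I'll go 12 mm forward while lowering.

```bash
python3 -m inch '[[[-1.2,0.1,0.3,0],[-1.2,0.1,0.7,0],[-1.2,0.1,0.7,0],[-1.2,0.1,0.7,0]]]' 0; python3 go.py p -80 -3 38 3.1416
```

```text
clock: 2.72
eef_pos: [430.3, -39.2, 37.4]
tool_rot: [-3.136, -0.009, -3.076]
force: [0.1, -0.5, 0.4]
width: 0.1
gripper_force: 0.0
t 2.72 pos [430.3 -39.2  37.4] rpy [-3.136 -0.009 -3.076] plate xy -129.1 -4.1 F [ 0.1 -0.5  0.4] w 0.1 g 0.0
target [479.16 -34.89  38.     3.21] ROW [-4.91  0.11 -0.06  0.04]
```

```bash
python3 -m inch '[[[-0.6,0,0,0],[-1.1,0,0,0],[-1.6,0,0,0],[-2.1,0,0,0],[-2.6,0.05,0,0],[-3.1,0.1,0,0],[-3.6,0.1,0,0],[-4,0.1,0,0]]]' 0;python3 -m inch '[[[-0.1,0,0,0],[-0.2,0,0,0],[-0.3,0,0,0],[-0.4,0,0,0],[-0.5,0,0,0],[-0.6,0,0,0],[-0.7,0,0,0],[-0.8,0,0,0]]]' 0; python3 go.py p -71 -3 38 3.1416
```

```text
clock: 3.38
eef_pos: [469.3, -35.7, 35.1]
tool_rot: [-3.137, -0.012, -3.077]
force: [-2.5, -0.0, 2.2]
width: -0.1
gripper_force: 1.2
clock: 4.05
eef_pos: [477.5, -35.2, 35.2]
tool_rot: [-3.137, -0.011, -3.077]
force: [-2.2, -0.1, -1.1]
width: 0.1
gripper_force: 0.6
t 4.05 pos [477.5 -35.2  35.2] rpy [-3.137 -0.011 -3.077] plate xy -81.6 -3.2 F [-2.2 -0.1 -1.1] w 0.1 g 0.6
target [488.14 -34.31  38.     3.21] ROW [-1.06  0.02 -0.28 -0.01]
```

```bash
python3 -m inch '[[[-0.1,0,-0.1,0],[-0.2,0,-0.1,0],[-0.3,0,-0.1,0],[-0.4,0,-0.1,0],[-0.5,0,-0.1,0],[-0.6,0,-0.1,0]]]' 0; python3 -m inch '[[[-0.05,0,0,0],[-0.1,0,0,0],[-0.15,0,0,0],[-0.2,0,0,0]]]' 0
```

```text
clock: 4.55
eef_pos: [483.0, -34.8, 36.2]
tool_rot: [-3.137, -0.012, -3.077]
force: [-2.6, -1.1, 1.4]
width: 0.1
gripper_force: 1.3
clock: 4.88
eef_pos: [485.3, -34.7, 36.1]
tool_rot: [-3.137, -0.011, -3.077]
force: [-1.5, -0.5, 0.7]
width: 0.0
gripper_force: 1.2
```

```bash
python3 -m inch '[[[-0.05,0,0,0],[-0.1,0,0,0],[-0.15,0,0,0],[-0.15,0,0,0]]]' 0; python3 go.py p -71 -3 38 3.1416
```

```text
clock: 5.22
eef_pos: [487.0, -34.5, 36.1]
tool_rot: [-3.137, -0.011, -3.077]
force: [-2.4, -0.2, 1.2]
width: 0.0
gripper_force: 1.0
t 5.22 pos [487.  -34.5  36.1] rpy [-3.137 -0.011 -3.077] plate xy -72.1 -3.1 F [-2.4 -0.2  1.2] w 0.0 g 1.0
target [488.14 -34.31  38.     3.21] ROW [-0.11  0.01 -0.19 -0.01]
```

```bash
python3 -m inch '[[[-0.05,0,0,0],[-0.1,0,0,0],[-0.15,0,0,0],[-0.2,0,0,0],[-0.2,0,0,0]]]' 0
```

```text
clock: 5.63
eef_pos: [487.8, -34.5, 36.0]
tool_rot: [-3.137, -0.013, -3.077]
force: [-5.0, 0.2, 4.1]
width: -0.0
gripper_force: 2.5
```

```bash
python3 -m inch '[[[-0.05,0,0,0],[-0.1,0,0,0],[-0.15,0,0,0],[-0.2,0,0,0],[-0.2,0,0,0]]]' 0
```

```text
clock: 6.05
eef_pos: [488.0, -34.4, 35.8]
tool_rot: [-3.136, -0.016, -3.076]
force: [-7.8, 0.1, 6.7]
width: 0.2
gripper_force: 4.0
```

```bash
python3 -m inch '[[[-0.05,0,0,0],[-0.1,0,0,0],[-0.15,0,0,0],[-0.2,0,0,0],[-0.2,0,0,0]]]' 0
```

```text
clock: 6.47
eef_pos: [488.3, -34.2, 35.7]
tool_rot: [-3.136, -0.019, -3.076]
force: [-11.0, 1.4, 9.3]
width: 0.1
gripper_force: 5.4
```

The panel reached the fence: the force climbs at x≈488, as predicted. Backing off and rising.

```bash
python3 -m inch '[[[0.3,0,0,0],[0.6,0,0,0],[1.2,0,0,0],[2,0,0,0],[2.5,0,-2,0],[2.5,0,-6,0],[2.5,0,-10,0],[2.5,0,-13,0]]]' 0; python3 -m inch '[[[0,8,-4,0],[0,8,-4,0],[0,8,-4,0],[0,8,-4,0]]]' 4.5; python3 go.py 496.3 332 200 1.734
python3 - <<'E'
from h import *
a=cv2.resize(get_image("top")[165:285,110:350],None,fx=3.3,fy=3.3,interpolation=cv2.INTER_CUBIC)
cv2.imwrite('pics/t3.png',a)
E
```

```text
clock: 7.13
eef_pos: [469.7, -34.9, 168.8]
tool_rot: [-3.137, -0.008, -3.076]
force: [0.7, 0.2, 0.2]
width: 0.0
gripper_force: 0.0
clock: 7.47
eef_pos: [465.5, 47.9, 207.6]
tool_rot: [-3.138, -0.006, -3.072]
force: [-0.2, 0.7, -0.8]
width: 45.0
gripper_force: 0.0
t 7.47 pos [465.5  47.9 207.6] rpy [-3.138 -0.006 -3.072] plate xy -88.3 80.5 F [-0.2  0.7 -0.8] w 45.0 g 0.0
target [496.3  332.   200.     1.73] ROW [-5.06 28.13  0.76 84.65]
```

View pics/t3.png

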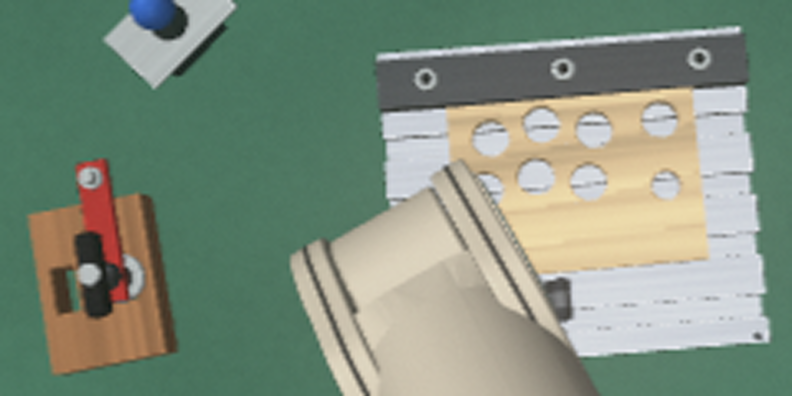

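The panel is flush: its far edge follows the fence face at row ~90–107. Next is the hold-down.

```bash
python3 go.py 495.8 331.6 170 3.305; python3 -c "
from cell import sensors;print(sensors.read_state()['qpos'].round(2))"
```

```text
t 7.52 pos [464.7  45.4 206.4] rpy [-3.136 -0.009 -3.074] plate xy -89.2 78.1 F [ 1.3 -0.4 -0.6] w 45.0 g 0.0
target [495.8 331.6 170.    3.3] ROW [-5.02 28.35  3.64 -5.52]
[ 0.22  0.45 -0.52  2.02  0.33  0.76  1.13]
```

```bash
python3 -m inch '[[[-5,28.3,3,-5.5],[-5,28.3,3,-5.5],[-5,28.3,3,-5.5],[-5,28.3,3,-5.5],[-5,28.3,3,-5.5],[-5,28.3,3,-5.5],[-5,28.3,3,-5.5],[-5,28.3,3,-5.5]]]' 4.5; python3 -m inch '[[[0,0,0,0],[0,0,0,0],[0,0,0,0]]]' 4.5; python3 go.py 495.8 331.6 150 3.305
python3 - <<'E'
from h import *
a=cv2.resize(get_image("scene")[200:330,350:480],None,fx=4.5,fy=4.5,interpolation=cv2.INTER_CUBIC)
cv2.imwrite('pics/s4.png',a)
print(proj("scene",[[495.8,331.6,120]]),proj("scene",tr(495.8,331.6,.163,[[32,0,120],[-32,0,120]])))
E
```

```text
clock: 8.18
eef_pos: [494.4, 338.4, 172.1]
tool_rot: [3.139, -0.011, -2.974]
force: [-0.2, 1.0, 0.0]
width: 44.7
gripper_force: 0.0
clock: 8.43
eef_pos: [496.3, 327.3, 173.1]
tool_rot: [-3.135, -0.012, -2.984]
force: [-0.6, 0.3, 0.1]
width: 44.9
gripper_force: 0.0
t 8.43 pos [496.3 327.3 173.1] rpy [-3.135 -0.012 -2.984] plate xy -39.4 357.3 F [-0.6  0.3  0.1] w 44.9 g 0.0
target [495.8 331.6 150.    3.3] ROW [-0.02  0.44  2.31 -0.32]
[[416.94701721 247.99352949]] [[410.40315288 255.75391779]
 [423.25570397 240.4982139 ]]
```

View pics/s4.png

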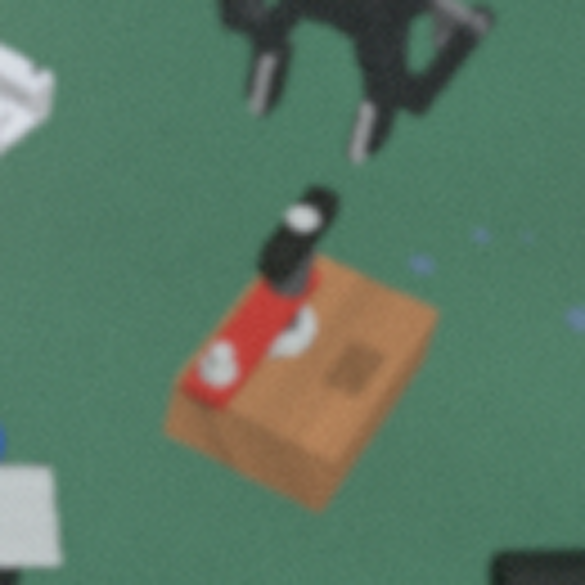

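The open fingers are straddling the handle line. The handle's cap is at scene (417,248), matching the prediction of (417,248). Descending.

```bash
python3 -m inch '[[[0,0.45,2,-0.3],[0,0.45,4,-0.3],[0,0.45,5,-0.3],[0,0.45,5,-0.3]]]' 4.5; python3 go.py 495.8 331.6 91 3.305
```

```text
clock: 8.82
eef_pos: [493.7, 331.8, 121.9]
tool_rot: [-3.135, -0.015, -2.977]
force: [0.2, -0.4, 0.5]
width: 45.3
gripper_force: 0.0
t 8.82 pos [493.7 331.8 121.9] rpy [-3.135 -0.015 -2.977] plate xy -41.7 362.0 F [ 0.2 -0.4  0.5] w 45.3 g 0.0
target [495.8 331.6  91.    3.3] ROW [-0.21 -0.05  3.09  0.05]
```

```bash
python3 -m inch '[[[-0.2,0,1,0],[-0.2,0,2,0],[-0.2,0,3,0],[-0.2,0,3.1,0],[-0.2,0,3.1,0],[-0.2,0,3.1,0]]]' 4.5;  python3 go.py 495.8 331.6 91 3.305; 
```

```text
clock: 9.32
eef_pos: [496.1, 335.0, 93.1]
tool_rot: [-3.138, -0.011, -2.975]
force: [0.9, 0.3, 0.6]
width: 44.9
gripper_force: 0.0
t 9.32 pos [496.1 335.   93.1] rpy [-3.138 -0.011 -2.975] plate xy -39.1 365.0 F [0.9 0.3 0.6] w 44.9 g 0.0
target [495.8 331.6  91.    3.3] ROW [ 0.08 -0.33  0.21  0.17]
```

```bash
python3 -m inch '[[[0,-0.2,0.1,0],[0,-0.2,0.1,0],[0,-0.2,0.1,0]]]' 4.5;  python3 go.py 495.8 331.6 91 3.305; python3 -m inch '[[[0,0,0,0],[0,0,0,0],[0,0,0,0],[0,0,0,0],[0,0,0,0],[0,0,0,0],[0,0,0,0]]]' 1;  python3 go.py 495.8 331.6 91 3.305
```

```text
clock: 9.57
eef_pos: [496.7, 332.7, 92.4]
tool_rot: [-3.138, -0.011, -2.976]
force: [0.3, -0.0, -0.2]
width: 45.1
gripper_force: 0.0
t 9.57 pos [496.7 332.7  92.4] rpy [-3.138 -0.011 -2.976] plate xy -38.6 362.7 F [ 0.3 -0.  -0.2] w 45.1 g 0.0
target [495.8 331.6  91.    3.3] ROW [ 0.1  -0.09  0.14  0.14]
clock: 10.15
eef_pos: [496.5, 333.3, 92.5]
tool_rot: [-3.139, -0.01, -2.975]
force: [-0.3, 0.8, 4.9]
width: 18.8
gripper_force: 58.7
t 10.15 pos [496.5 333.3  92.5] rpy [-3.139 -0.01  -2.975] plate xy -38.7 363.3 F [-0.3  0.8  4.9] w 18.8 g 58.7
target [495.8 331.6  91.    3.3] ROW [ 0.1  -0.16  0.15  0.17]
```

```bash
python3 -m inch '[[[0,0,-0.5,0],[0,0,-1.2,0],[0,0,-2,0],[0,0,-3,0],[0,0,-4.5,0],[0,0,-6,0],[0,0,-7.5,0],[0,0,-8,0]]]' 1; python3 go.py p -100 0 170 4.7124;python3 go.py p -100 0 170 1.5708; python3 -c "
from cell import sensors;print(sensors.read_state()['qpos'].round(2))"
```

```text
clock: 10.82
eef_pos: [498.2, 334.1, 174.8]
tool_rot: [-3.14, -0.008, -2.976]
force: [-0.3, 0.8, -4.2]
width: 18.7
gripper_force: 59.0
t 10.82 pos [498.2 334.1 174.8] rpy [-3.14  -0.008 -2.976] plate xy -37.1 364.0 F [-0.3  0.8 -4.2] w 18.7 g 59.0
target [459.01 -33.2  170.     4.78] ROW [  9.93 -35.58   0.48 -84.21]
t 10.82 pos [498.2 334.1 174.8] rpy [-3.14  -0.008 -2.976] plate xy -37.1 364.0 F [-0.3  0.8 -4.2] w 18.7 g 59.0
target [459.01 -33.2  170.     1.64] ROW [  9.93 -35.58   0.48  95.79]
[-0.33  0.67 -0.5   1.7   0.39  0.88  0.74]
```

```bash
python3 -m inch '[[[5,-18,0,-42],[5,-18,0,-42],[5,-18,0,-42],[5,-18,0,-42],[5,-18,0,-42],[5,-18,0,-42],[5,-18,0,-42],[5,-18,0,-42]]]' 1; python3 go.py p -100 -4 170 4.7124
python3 - <<'E'
from fit import *
pa=fit('panel',[[70,-100,47],[70,100,47],[-70,-100,47]],[(693,88),(447,107),(708,257)],None,[570,-30,.065])
c,s=np.cos(.065),np.sin(.065);d=pa[:2]-[558.8,-26.7];print(c*d[0]+s*d[1],-s*d[0]+c*d[1],pa[2]-.065)
E
```

```text
clock: 11.48
eef_pos: [478.0, 147.7, 173.5]
tool_rot: [3.136, -0.009, -2.246]
force: [-0.0, 0.3, -3.8]
width: 18.6
gripper_force: 59.4
t 11.48 pos [478.  147.7 173.5] rpy [ 3.136 -0.009 -2.246] plate xy -69.3 179.3 F [-0.   0.3 -3.8] w 18.6 g 59.4
target [459.27 -37.19 170.     4.78] ROW [ 15.6  -10.1    0.35 -42.41]
panel [1, 0] [ 5.68694e+02 -3.05570e+01  7.20000e-02] rms 0.32
9.622976438185201 -4.491562254431659 0.007234292699378683
```

```bash
python3 -m inch '[[[15.6,-10.1,0.3,-42.4],[15.6,-10.1,0.3,-42.4],[15.6,-10.1,0.3,-42.4],[15.6,-10.1,0.3,-42.4],[15.6,-10.1,0.3,-42.4],[15.6,-10.1,0.3,-42.4],[15.6,-10.1,0.3,-42.4],[15.6,-10.1,0.3,-42.4]]]' 1;python3 -m inch '[[[0,0,0,0],[0,0,0,0],[0,0,0,0]]]' 1; python3 go.py p -100 -4 170 4.7124
python3 - <<'E'
from h import *
a=cv2.resize(get_image("top")[190:310,180:360],None,fx=3.3,fy=3.3,interpolation=cv2.INTER_CUBIC)
b=cv2.resize(get_image("scene")[120:240,200:400],None,fx=3.3,fy=3.3,interpolation=cv2.INTER_CUBIC)
a=cv2.copyMakeBorder(a,0,0,0,b.shape[1]-a.shape[1],0)
cv2.imwrite('pics/c5.png',cv2.resize(np.vstack([a,b]),None,fx=.75,fy=.75))
E
```

```text
clock: 12.15
eef_pos: [460.3, -36.1, 171.6]
tool_rot: [3.132, -0.003, -1.506]
force: [0.6, 0.7, -3.9]
width: 18.7
gripper_force: 59.6
clock: 12.4
eef_pos: [459.9, -36.3, 171.6]
tool_rot: [3.131, -0.005, -1.502]
force: [-0.3, -0.1, -3.2]
width: 18.5
gripper_force: 59.6
t 12.40 pos [459.9 -36.3 171.6] rpy [ 3.131 -0.005 -1.502] plate xy -99.3 -3.2 F [-0.3 -0.1 -3.2] w 18.5 g 59.6
target [459.27 -37.19 170.     4.78] ROW [0.08 0.07 0.16 0.23]
```

View pics/c5.png

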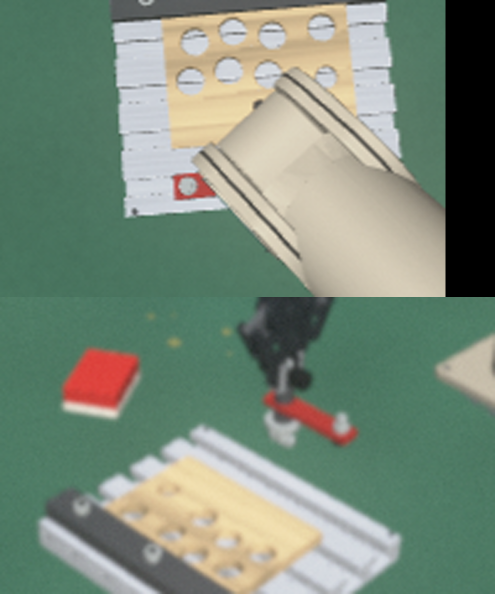

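The hold-down is held over the front slot with its strap along the slot; the pad bolt is at top (256.0,265.2). I'll check the axis alignment from the bolt.

```bash
python3 - <<'E'
from h import *
c,s=np.cos(.065),np.sin(.065)
u,v=(188.5)/2.475+180-.4,(186.5)/2.475+190-.4
for n,uv in(("top",(u,v)),("scene",(342/2.475+200-.3,(421-297)/2.475+120-.3))):
  for z in(155,160):
    d=back(n,[(uv)],z)[0][:2]-[558.8,-26.7];print(n,z,c*d[0]+s*d[1],-s*d[0]+c*d[1])
E
python3 go.py p -100 -4 60 4.7124
```

```text
top 155 -103.35650121339488 75.84147157877202
top 160 -103.37054042225716 75.65544687270432
scene 155 -110.9186649500825 67.322602845031
scene 160 -105.08947035200123 71.5990413467974
t 12.50 pos [459.8 -36.8 171.5] rpy [ 3.131 -0.005 -1.502] plate xy -99.4 -3.6 F [ 0.5  0.  -3.9] w 18.3 g 59.6
target [459.27 -37.19  60.     4.78] ROW [ 0.04  0.06 11.15  0.23]
```

```bash
python3 -m inch '[[[0,0.05,2,0.2],[0,0.05,4,0.2],[0,0.05,5,0.2],[0,0.05,5.7,0.2],[0,0.05,5.7,0.2],[0,0.05,5.7,0.2]]]' 1; python3 go.py p -100 -4.5 106 4.7124
python3 - <<'E'
from h import *
a=cv2.resize(get_image("top")[220:290,220:300],None,fx=5,fy=5,interpolation=cv2.INTER_CUBIC)
b=cv2.resize(get_image("scene")[145:215,275:355],None,fx=5,fy=5,interpolation=cv2.INTER_CUBIC)
cv2.imwrite('pics/c6.png',np.hstack([a,b]))
E
```

```text
clock: 13.0
eef_pos: [458.8, -37.5, 114.6]
tool_rot: [3.131, -0.004, -1.505]
force: [0.1, 0.4, -3.6]
width: 18.3
gripper_force: 59.4
t 13.00 pos [458.8 -37.5 114.6] rpy [ 3.131 -0.004 -1.505] plate xy -100.5 -4.2 F [ 0.1  0.4 -3.6] w 18.3 g 59.4
target [459.3  -37.69 106.     4.78] ROW [ 0.03 -0.05  0.86  0.02]
```

View pics/c6.png

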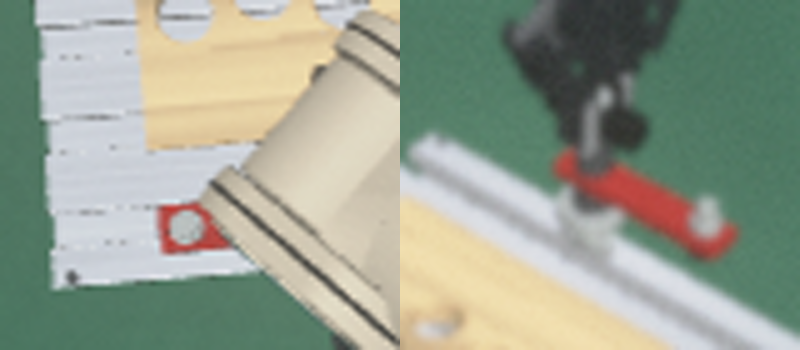

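```bash
python3 - <<'E'
from h import *
c,s=np.cos(.065),np.sin(.065)
P=lambda L:tr(558.8,-26.7,.065,L)
f=lambda q:((q-[220,220]+.5)*5-.5).round(1)
print('corner,mouth edges @y=130,150',f(proj("top",P([[-130,150,32],[-109,130,32],[-91,130,32],[-60,95.5,47]]))))
for z in(97,102,107): print('bolt pred',z,f(proj("top",P([[-100.5,73.8,z]]))))
E
python3 go.py p -100 -4.5 106 4.7124
```

```text
corner,mouth edges @y=130,150 [[ 52.9 288.2]
 [ 88.1 245.3]
 [ 85.9 211.2]
 [145.4 146.8]]
bolt pred 97 [[188.8 220.7]]
bolt pred 102 [[188.5 220.7]]
bolt pred 107 [[188.1 220.7]]
t 13.10 pos [459.3 -37.6 115.1] rpy [ 3.132 -0.005 -1.506] plate xy -100.0 -4.4 F [ 0.9 -0.1 -3.7] w 18.7 g 59.4
target [459.3  -37.69 106.     4.78] ROW [ 0.01 -0.    0.91 -0.01]
```

The slot edges match the fit. The bolt suggests the strap is yawed about 0.04 rad too far, so I'll correct half of that and feel for the slot.

```bash
python3 -m inch '[[[0,0,0.1,1.3],[0,0,0.3,1.3],[0,0,0.45,1.3],[0,0,0.6,1.3],[0,0,0.75,1.3],[0,0,0.9,1.3],[0,0,0.9,1.3]]]' 1; python3 go.py p -100 -4.5 100 4.69
```

```text
clock: 13.68
eef_pos: [458.5, -38.0, 105.3]
tool_rot: [3.131, -0.005, -1.529]
force: [-0.5, -0.4, -2.5]
width: 18.6
gripper_force: 59.9
t 13.68 pos [458.5 -38.  105.3] rpy [ 3.131 -0.005 -1.529] plate xy -100.8 -4.7 F [-0.5 -0.4 -2.5] w 18.6 g 59.9
target [459.3  -37.69 100.     4.76] ROW [-0.02 -0.08  0.53 -0.02]
```

```bash
python3 -m inch '[[[0,0,0.1,0],[0,0,0.2,0],[0,0,0.3,0],[0,0,0.4,0],[0,0,0.4,0]]]' 1; python3 go.py p -100 -4.5 100 4.69
```

```text
clock: 14.1
eef_pos: [460.1, -37.4, 104.3]
tool_rot: [3.135, -0.007, -1.528]
force: [-4.3, -1.2, 30.8]
width: 18.9
gripper_force: 68.4
t 14.10 pos [460.1 -37.4 104.3] rpy [ 3.135 -0.007 -1.528] plate xy -99.2 -4.3 F [-4.3 -1.2 30.8] w 18.9 g 68.4
target [459.3  -37.69 100.     4.76] ROW [0.02 0.08 0.43 0.01]
```

```bash
R='from cell import sensors
s=sensors.read_state();print(s["eef_pos"].round(1),s["force"].round(1),s["torque"].round(2))'; python3 -c "$R"; python3 -m inch '[[[0,0,-0.4,0],[0,0,-0.4,0],[0,0,-0.4,0],[0,0,-0.4,0]]]' 1; python3 -c "$R"
python3 - <<'E'
from h import *
a=cv2.resize(get_image("top")[230:285,230:290],None,fx=6,fy=6,interpolation=cv2.INTER_CUBIC)
b=cv2.resize(get_image("scene")[150:205,285:345],None,fx=6,fy=6,interpolation=cv2.INTER_CUBIC)
im=np.hstack([a,b]); cv2.imwrite('pics/c7.png',im)
P=lambda L:tr(558.8,-26.7,.065,L)
f=lambda n,q:((proj(n,P(q))-([230,230] if n=="top" else [285,150])+.5)*6-.5).round(1)
g=69.5+32+4
print('strap end top face pred',f("top",[[-88,87.5,70],[-112,87.5,70]]))
Q=[[-109,150,32],[-91,150,32],[-109,-40,32],[-91,-40,32]]
print('scene mouth edges',f("scene",Q)); 
z=sensors.read_state()['eef_pos'][2]+17.5; print('grip z',z)
print('foot pred scene',f("scene",[[-107,-20.5,z-94],[-93,11.5,z-94],[-100,-4.5,z]]),'strap top',f("scene",[[-88,87.5,z-36],[-112,87.5,z-36],[-88,-24.5,z-36]]), f("top",[[-88,87.5,z-36],[-112,87.5,z-36]]))
E
```

```text
[460.1 -37.4 104.3] [-4.3 -1.2 30.8] [-0.39  1.61  0.05]
clock: 14.43
eef_pos: [458.5, -38.1, 105.2]
tool_rot: [3.131, -0.005, -1.529]
force: [0.6, 0.1, -0.8]
width: 18.6
gripper_force: 60.0
[458.5 -38.1 105.2] [ 0.6  0.1 -0.8] [-0.08  0.05 -0.02]
strap end top face pred [[134.8 178.3]
 [138.6 234.7]]
scene mouth edges [[439.5 425.3]
 [414.6 444.3]
 [123.6 243. ]
 [ 98.2 259.3]]
grip z 122.70510467925875
foot pred scene [[151.  267.9]
 [182.1 310.5]
 [175.7 125.3]] strap top [[310.4 288.3]
 [344.7 264.7]
 [122.2 182.4]] [[132.9 177.7]
 [136.9 235. ]]
```

View pics/c7.png

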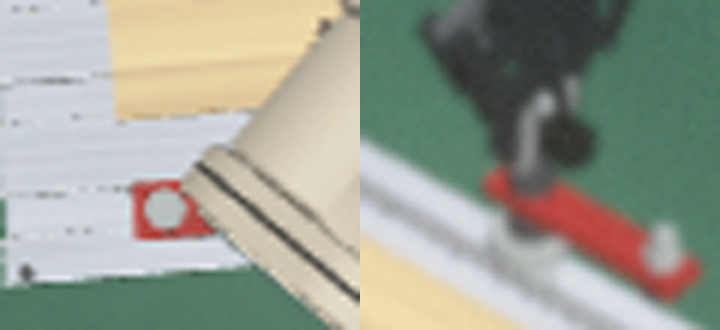

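The strap end sits ~2.3 mm nearer the robot than predicted (end corners at crop (134,184)/(137,240) against (133,178)/(137,235)). The contact moment agrees, so I'll raise, shift +x by 2.5 mm and retry.

```bash
python3 -m inch '[[[0,0,-0.4,0],[0,-0.25,-0.4,0],[0,-0.25,-0.4,0],[0,-0.25,-0.2,0],[0,-0.25,0,0],[0,-0.25,0.1,0],[0,-0.25,0.1,0]]]' 1;  python3 -m inch '[[[0,0,0.1,0],[0,0,0.2,0],[0,0,0.3,0],[0,0,0.3,0]]]' 1; python3 go.py p -100 -4.5 100 4.69
```

```text
clock: 15.12
eef_pos: [460.8, -37.8, 104.0]
tool_rot: [3.13, -0.005, -1.528]
force: [-0.1, 1.2, -4.1]
width: 18.5
gripper_force: 59.6
clock: 15.45
eef_pos: [460.8, -37.8, 101.2]
tool_rot: [3.131, -0.005, -1.528]
force: [-0.4, -0.1, -3.7]
width: 18.5
gripper_force: 59.6
t 15.45 pos [460.8 -37.8 101.2] rpy [ 3.131 -0.005 -1.528] plate xy -98.5 -4.8 F [-0.4 -0.1 -3.7] w 18.5 g 59.6
target [459.3  -37.69 100.     4.76] ROW [-0.02  0.15  0.12 -0.02]
```

The foot is in the mouth and moving freely. I'll keep lowering; full seat is expected at z≈84.5.

```bash
python3 -m inch '[[[0,0,0.2,0],[0,0,0.4,0],[0,0,0.6,0],[0,0,0.8,0],[0,0,0.8,0]]]' 1
```

```text
clock: 15.87
eef_pos: [460.9, -37.8, 93.0]
tool_rot: [3.131, -0.005, -1.529]
force: [-0.4, 0.9, -4.2]
width: 18.6
gripper_force: 59.5
```

```bash
python3 -m inch '[[[0,0,0.1,0],[0,0,0.2,0],[0,0,0.3,0],[0,0,0.4,0],[0,0,0.5,0],[0,0,0.5,0]]]' 1
```

```text
clock: 16.37
eef_pos: [460.9, -37.9, 88.3]
tool_rot: [3.131, -0.005, -1.529]
force: [0.4, -0.6, -4.5]
width: 18.5
gripper_force: 59.6
```

```bash
python3 -m inch '[[[0,0,0.1,0],[0,0,0.2,0],[0,0,0.3,0],[0,0,0.3,0]]]' 1
```

```text
clock: 16.7
eef_pos: [460.8, -37.9, 85.2]
tool_rot: [3.131, -0.005, -1.528]
force: [-0.6, 0.4, -4.3]
width: 18.3
gripper_force: 59.6
```

```bash
python3 -m inch '[[[0,0,0.05,0],[0,0,0.1,0],[0,0,0.1,0]]]' 1
```

```text
clock: 16.95
eef_pos: [460.8, -38.1, 84.8]
tool_rot: [3.131, -0.006, -1.529]
force: [-0.7, -1.3, 3.6]
width: 18.8
gripper_force: 60.4
```

```bash
python3 -m inch '[[[0,0,0.05,0],[0,0,0.1,0],[0,0,0.1,0]]]' 1
```

```text
clock: 17.2
eef_pos: [460.7, -38.3, 84.6]
tool_rot: [3.131, -0.007, -1.529]
force: [-3.6, -1.4, 14.0]
width: 18.6
gripper_force: 61.7
```

Seated: force rises at z≈84.7. I'll relieve it by 1 mm and turn.

```bash
python3 -m inch '[[[0,0,-0.2,0],[0,0,-0.2,0],[0,0,-0.2,3],[0,0,-0.2,6],[0,0,-0.2,9],[0,0,-0.2,12],[0,0,-0.2,15],[0,0,-0.2,15]]]' 1; python3 go.py p -99 -4.5 85.5 3.1416
```

```text
clock: 17.87
eef_pos: [460.6, -37.9, 85.1]
tool_rot: [3.132, -0.008, -1.792]
force: [0.0, -0.3, -3.6]
width: 18.5
gripper_force: 59.6
t 17.87 pos [460.6 -37.9  85.1] rpy [ 3.132 -0.008 -1.792] plate xy -98.7 -4.8 F [ 0.  -0.3 -3.6] w 18.5 g 59.6
target [460.3  -37.62  85.5    3.21] ROW [-2.000e-02  3.000e-02 -4.000e-02  7.362e+01]
```

```bash
python3 -m inch '[[[0,0,0,4],[0,0,0,8],[0,0,0,12],[0,0,0,16],[0,0,0,20],[0,0,0,24],[0,0,0,28],[0,0,0,28]]]' 1; python3 go.py p -99 -4.5 85.5 3.1416
```

```text
clock: 18.53
eef_pos: [460.5, -37.8, 85.2]
tool_rot: [3.137, -0.011, -2.279]
force: [-0.1, 0.4, -4.4]
width: 18.9
gripper_force: 59.6
t 18.53 pos [460.5 -37.8  85.2] rpy [ 3.137 -0.011 -2.279] plate xy -98.8 -4.7 F [-0.1  0.4 -4.4] w 18.9 g 59.6
target [460.3  -37.62  85.5    3.21] ROW [ 0.000e+00  3.000e-02 -3.000e-02  4.569e+01]
```

```bash
python3 -m inch '[[[0,0,0,4],[0,0,0,8],[0,0,0,12],[0,0,0,16],[0,0,0,20],[0,0,0,24],[0,0,0,24],[0,0,0,24]]]' 1; python3 -m inch '[[[0,0,0,4],[0,0,0,8],[0,0,0,12],[0,0,0,16],[0,0,0,20],[0,0,0,21.7],[0,0,0,21.7],[0,0,0,21.7]]]' 1; python3 go.py p -99 -4.5 85.5 3.1416
```

```text
clock: 19.2
eef_pos: [460.6, -37.8, 85.2]
tool_rot: [-3.142, -0.012, -2.694]
force: [-0.4, -0.4, -4.7]
width: 18.5
gripper_force: 59.6
clock: 19.87
eef_pos: [460.7, -37.8, 85.3]
tool_rot: [-3.137, -0.011, -3.074]
force: [-0.2, 0.2, -4.0]
width: 18.7
gripper_force: 59.6
t 19.87 pos [460.7 -37.8  85.3] rpy [-3.137 -0.011 -3.074] plate xy -98.6 -4.7 F [-0.2  0.2 -4. ] w 18.7 g 59.6
target [460.3  -37.62  85.5    3.21] ROW [ 0.04  0.02 -0.02  0.16]
```

```bash
python3 -m inch '[[[0,0,0.04,0],[0,0,0.07,0],[0,0,0.07,0]]]' 1; python3 -m inch '[[[0,0,0,0],[0,0,0,0],[0,0,0,0],[0,0,0,0],[0,0,0,0]]]' 4.5; python3 go.py
```

```text
clock: 20.12
eef_pos: [460.6, -37.9, 84.8]
tool_rot: [-3.137, -0.011, -3.076]
force: [-0.3, 0.2, -2.0]
width: 18.3
gripper_force: 59.9
clock: 20.53
eef_pos: [461.0, -38.0, 84.8]
tool_rot: [-3.137, -0.01, -3.077]
force: [-0.5, -0.6, -0.5]
width: 44.9
gripper_force: 0.0
t 20.53 pos [461.  -38.   84.8] rpy [-3.137 -0.01  -3.077] plate xy -98.4 -4.9 F [-0.5 -0.6 -0.5] w 44.9 g 0.0
```

Released; rise and move aside toward -y for a clear look.

```bash
python3 -m inch '[[[0,0,-1,0],[0,0,-2.5,0],[0,0,-4.5,0],[0,0,-7,0],[0,0,-10,0],[0,0,-14,0],[0,0,-16,0],[0,0,-16,0]]]' 4.5; python3 -m inch '[[[0,-25,-3,0],[0,-25,-3,0],[0,-25,-3,0],[0,-25,-3,0],[0,-25,-3,0],[0,-25,-3,0],[0,-25,-3,0],[0,-25,-3,0]]]' 4.5
python3 - <<'E'
from h import *
a=cv2.resize(get_image("top")[165:290,210:350],None,fx=4,fy=4,interpolation=cv2.INTER_CUBIC)
b=cv2.resize(get_image("scene")[150:275,210:370],None,fx=4,fy=4,interpolation=cv2.INTER_CUBIC)
cv2.imwrite('pics/c8.png',cv2.resize(np.hstack([a,b]),None,fx=.66,fy=.66,interpolation=cv2.INTER_AREA))
E
```

```text
clock: 21.2
eef_pos: [465.4, -36.7, 249.0]
tool_rot: [-3.135, -0.002, -3.077]
force: [0.1, -0.0, -1.4]
width: 44.9
gripper_force: 0.0
clock: 21.87
eef_pos: [477.8, -289.5, 274.6]
tool_rot: [-3.137, -0.012, -3.083]
force: [0.5, 1.1, 0.2]
width: 44.9
gripper_force: 0.0
```

View pics/c8.png

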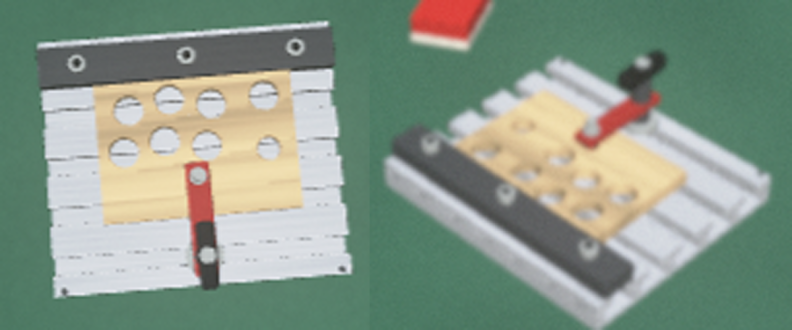

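The final view shows the panel's far edge along the fence. The hold-down stands in the front slot with its strap pointing at the fence and the pad (198,175) over the panel near its middle; the robot is clear.

```bash
python3 -c "
from cell import order;print(order.finish_job())"
```

```text
the job is handed in; nothing more can be done
None
```

The job is handed in at about 22 s: the panel is flush against the fence, and the hold-down is seated, turned a quarter turn with its pad over the panel and released, as checked in the last pictures; I moved nothing else.

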